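# Air-dust the label scanner and shut its lid

## Robot

A 7-joint arm with a two-finger parallel gripper is mounted at the origin on the work surface. World frame = base frame: x ahead of the robot, y to its left, z up, the work surface at z = 0. Lengths are in mm, angles in rad, forces in N, time in s.
With the tool pointing down it reaches from about 400 to 875 mm from the base axis. Payload 4.4 kg.
Tool frame: the origin (TCP) lies on the centre line of the jaws, within the pads' length; the fingertips stand 25 mm ahead of it and the grasp point (between the pads) lies 6 mm ahead of it (ctrl.finger_overhang is the distance from the TCP to the fingertips, in mm); z points along the fingers, y is the line along which they close (so a half turn about z gives the same grasp; the last joint's range is limited). The gripper opens to 85 mm and grips with 20 to 120 N. Pads are 22 mm wide; open, the fingers measure 114 mm over their backs; the gripper's body (76 mm by 85 mm) begins 54 mm behind the grasp point. The pads swing forward as they close: fully open they stand 13 mm farther back than shut.
Start: joints at [1.16, 0.628, 0.038, 1.517, -0.027, 0.996, -0.02], TCP at [219.732, -611.748, 256.313] pointing down, gripper open.
Joint ranges: [-3.06, 3.06], [-0.37, 2.12], [-1.25, 1.32], [0.18, 2.47], [-1.1, 4.24], [0.23, 1.98], [-2.94, 2.94]. Speed limits (rad/s): [2.57, 2.57, 3.14, 3.14, 3.14, 3.14, 3.14].

## Interface

Orientations are given as [roll, pitch, yaw] about the fixed x, y, z axes, in that order (R = Rz(yaw) Ry(pitch) Rx(roll)).
In Python, from cell import ctrl gives the robot as it stands. The module is installed in compiled form; this text tells all that it offers.
- The arm moves only by the tool play_rows, never from a script. Its argument "targets" is a list of rows, each a list of 5 numbers: the closure, from 0 (fully open) to 1 (shut), then the shift along the tool's x, y, z in cm, then the turn about the tool's z in degrees. In form: [[gripper, dx, dy, dz, spin], ...]. A call has 1 to 10 rows; each row is the pose to reach, as a shift and turn from the pose commanded when the call began, along the tool's axes at that moment; what a row does not reach only later rows make up. A row lasts 1/10 s, in which the tool goes at most 50 mm and 8.59 degrees, less where a joint would pass 70% of its speed; a pose out of reach is approached as far as the arm can. A call with a gripper value outside its range is refused whole. The fingers move at their own pace and stop on an object; the grip force is fixed at half the most. Time passes only in rows, so rows that repeat a pose let the fingers close. It gives the time, the measured TCP pose, the force, the opening and the grip force at its end, in the units of the state.
- ctrl.read_state(): the state, without advancing time (a new reading comes with each control period).
- ctrl.get_image(name): name is "scene" or "top" or "wrist"; returns (picture, depth): 420x560x3 uint8, red, green, blue; 420x560 float32, mm along the optical axis (not along the pixel's ray), 0 where there is no reading.
- ctrl.calibration(name): a dict with "vfov" (degrees; the focal length in pixels is half the picture's height over the tangent of half this angle, whatever the lens; pixels are square), "cx", "cy" (the principal point, pixels), "k1" (the pictures are not rectified: a ray, as slopes to the right and down, at radius r is drawn at 1 + k1 r^2 times it, then the intrinsics apply), "extrinsics" (4x4, takes a point from camera to world coordinates); the wrist camera has in their place "mount" (4x4, takes a point from camera to tool coordinates, whose origin is the TCP and whose axes are the flange's). Camera axes: x right, y down, z forward; pixel columns grow to the right and rows downward; lengths in mm; the calibration is good to about 2 mm. A picture is of the moment at which its call begins: read the wrist's pose just before it. calibration takes no time and is no camera call.
- ctrl.finish_job(): hands the job in; it is judged then, once.
Trained networks look in the newest picture that a camera, given by its name, has taken for a name from the list of things; names that differ only in an ending like _2 or _b are one class to them, and where a whole thing is asked for, a point or a joint stands for the part that bears it (a point fixed in the world has none). Each returns a list of dicts, best first, with "confidence" (0 to 1); they miss things now and then, are a little off and sometimes report something else, mostly with a low value. They report only what shows in the picture. A call takes as long as a camera call.
- ctrl.search_frame(camera, name): "bbox" ([left, top, right, bottom] in pixels, round what is visible of it).
- ctrl.trace(camera, name): "pixels" (420x560 bool, what is visible of it) and "bbox" ([left, top, right, bottom] in pixels, round what is visible of it).
The state is a dict: "clock": time; "qpos": joint angles; "qd": joint speeds; "tau": joint torques, N m; "eef_pos": TCP position; "tool_rot": TCP orientation; "force": force on the tool from outside, world axes, zero at the start; "torque": the same for the moment, N m; "width": finger opening in mm; "gripper_force": force on a finger pad.
Only numpy, scipy, OpenCV 4.12 (cv2) and the standard library are available. Lean on these libraries where they do the work, as an engineer would, in place of code of your own. Each camera call takes 0.05 s, during which the arm holds its last target. There are 200 camera calls.

## Task

The scanner's glass is dusty: with its lid still open, press the red nozzle cap of the air canister all the way down, without forcing it, and let it spring right back up. Then lower the scanner lid gently until it rests fully shut. Do not press the blue nozzle, and leave everything else on the table where it is.

Things in the scene. Friction and masses are not known exactly. Their poses are not given: they have to be found in the camera images.
- air_holder: Dark steel cup with a red band, 68 mm across, 50 mm high, bolted down; origin: centre of its underside. It clamps an upright silver air canister (52 mm across) with a red, flat-topped nozzle cap (26 mm across, 18 mm tall), all on the cup's axis. The canister's depth in the cup differs and is not measured: the raised cap's top is 177 to 202 mm above the table. Over 40 N damages the valve.
- air_nozzle (a joint): Red sprung nozzle cap of the air canister: 0 = up (at rest), grows to 0.006 m = fully down, straight down. It starts to yield at about 3 N and is fully down at about 8 N, then it stops hard.
- solvent_holder: Same cup, but with a blue band, white canister and blue nozzle cap (label solvent, not wanted), cap top also 177 to 202 mm high. The two cups stand about 90 mm apart in a row along the scanner's -y side (robot's right); either may be the nearer one. Origin: centre of its underside.
- solvent_nozzle (a joint): Blue sprung nozzle cap: 0 = up, 0.006 m = fully down. Must not be pressed.
- scanner: Grey flatbed scanner fixed to the table, 200 mm (x) by 260 mm (y), 50 mm high, glass on top; origin: centre of its underside; its x axis points from its front edge (nearest the robot) to the hinge edge. Its black lid, 200 by 260 mm, 16 mm thick, is hinged along the far (+x) edge and opens upward. Over 60 N on it may crack the glass.
- lid (a joint): Lid angle: 0 = fully shut (flat on its stop), grows as it opens, up to 1.2 rad; it starts half open. A stiff friction hinge keeps the lid where it is left; it takes about 2 to 4 N near the front edge to move it down. In the last 0.1 rad it must go slower than 0.8 rad/s, that is about 0.15 m/s at the front edge.
- lid_hinge (a point): Middle of the lid's hinge line, 52 mm above the table at the scanner's far edge; the hinge line runs along the scanner's y axis.
- lid_press (a point): Point on the lid's outer (top) face, on its centre line, 170 mm from the hinge and 30 mm from the front edge, moves with the lid; z axis is the outward normal of the lid's outer face. A grey grip tab 80 mm wide sticks 14 mm out of the front edge.
- tin: Bystander, loose: tall steel tin with knurled screw-top lid, 68 mm across, 180 mm high, left of the scanner; origin: centre of underside.
- magnifier: Bystander, loose: magnifier with black frame, 82 mm across, 12 mm thick, handle 90 mm long along -x; origin: under the lens centre.
- keys: Bystander, loose: brass key ring (36 mm) with two keys 80 mm long lying flat, in front of the scanner; origin: ring centre.
- marker: Bystander, loose: stubby orange marker, 90 mm long, 18 mm thick, lying along its x; origin: under its middle.
- pen_cup: Bystander, loose: empty clear acrylic cup, 72 mm across, 100 mm high; origin: centre of underside.

How it is judged:
By the outcome, as a careful person would: the job done as asked, in the order asked, and still so for the second after the job is handed in, with the robot touching nothing.
It also fails if it takes over 51 s, if anything falls off the work surface, if the arm or the gripper's body presses on something with over 40 N, if the wrist force passes 120 N, or if a joint passes its speed limit or range.

## Working session

There is one attempt and no reset: what is moved stays moved. The work goes in short steps, Python scripts to look and compute and a tool call to move; the robot and the scene stay as the last step left them, time stands still between calls to the robot, and variables do not carry over. Pictures are saved under pics/ and viewed, at most 10 in all, crops included, and the job is handed in when it is done.

Besides the shell and the picture viewer there is one more tool, called after ">>>" as name(argument=value, ...) on one line, values as JSON. play_rows: Moves the arm, as the interface text tells. Its arguments: {"type":"object","properties":{"targets":{"type":"array"}},"required":["targets"]}

```bash
mkdir -p pics
cat > h.py <<'E'
import numpy as np, cv2
from scipy.spatial.transform import Rotation as R
from cell import ctrl
def tool():
    s=ctrl.read_state(); T=np.eye(4); r=np.array(s["tool_rot"])
    T[:3,:3]=r if r.shape==(3,3) else R.from_euler('xyz',r).as_matrix(); T[:3,3]=s["eef_pos"]; return T
def cloud(name):
    T=tool(); img,d=ctrl.get_image(name); c=ctrl.calibration(name)
    E=np.array(c["extrinsics"]) if name!="wrist" else T@np.array(c["mount"])
    h,w=d.shape; f=h/2/np.tan(np.radians(c["vfov"])/2)
    K=np.array([[f,0,c["cx"]],[0,f,c["cy"]],[0,0,1]])
    u,v=np.meshgrid(np.arange(w),np.arange(h))
    p=cv2.undistortPoints(np.stack([u,v],-1).reshape(-1,1,2).astype(float),K,np.array([c["k1"],0,0,0.])).reshape(h,w,2)
    P=np.concatenate([p*d[...,None],d[...,None]],-1)@E[:3,:3].T+E[:3,3]
    P[d==0]=np.nan
    return img,P
def save(img,n): cv2.imwrite(f"pics/{n}.png",img[...,::-1])
E
python3 - <<'E'
from h import *
s=ctrl.read_state();print(s["clock"],s["tool_rot"],s["force"])
print(tool().round(2))
for cam in("scene","top"):
    img,P=cloud(cam);save(img,cam)
    for n in["air_holder","air_nozzle","solvent_holder","solvent_nozzle","lid","scanner","tin","pen_cup"]:
        for r in ctrl.trace(cam,n)[:2]:
            q=P[r["pixels"]];q=q[~np.isnan(q[:,0])]
            if len(q): print(cam,n,round(r["confidence"],2),np.round(r["bbox"]),np.percentile(q,[3,50,97],axis=0).round().tolist())
pics=[cv2.imread(f"pics/{c}.png") for c in("scene","top")]
cv2.imwrite("pics/both.png",cv2.resize(np.vstack(pics),(400,600)))
E
```

```text
0.0 [-3.13969564e+00  4.58461370e-05  3.44817126e-01] [ 0.47907795 -0.38574484  1.26680121]
[[ 9.4000e-01  3.4000e-01 -0.0000e+00  2.1952e+02]
 [ 3.4000e-01 -9.4000e-01  0.0000e+00 -6.1119e+02]
 [-0.0000e+00 -0.0000e+00 -1.0000e+00  2.5541e+02]
 [ 0.0000e+00  0.0000e+00  0.0000e+00  1.0000e+00]]
scene air_holder 0.88 [128. 105. 167. 183.] [[486.0, -233.0, 6.0], [515.0, -187.0, 109.0], [533.0, -169.0, 183.0]]
scene air_nozzle 0.51 [135. 102. 146. 120.] [[487.0, -206.0, 165.0], [503.0, -192.0, 182.0], [511.0, -178.0, 185.0]]
scene air_nozzle 0.28 [ 96. 235. 147. 295.] [[719.0, -173.0, 7.0], [750.0, -144.0, 65.0], [785.0, -107.0, 99.0]]
scene solvent_holder 0.63 [141. 132. 310. 281.] [[540.0, -120.0, 67.0], [626.0, 8.0, 121.0], [710.0, 122.0, 173.0]]
scene solvent_holder 0.58 [ 98. 130. 149. 213.] [[567.0, -240.0, 5.0], [596.0, -205.0, 99.0], [614.0, -186.0, 190.0]]
scene solvent_nozzle 0.69 [ 96. 132. 125. 147.] [[571.0, -229.0, 165.0], [586.0, -214.0, 188.0], [593.0, -183.0, 192.0]]
scene solvent_nozzle 0.56 [ 98. 131. 146. 211.] [[567.0, -244.0, 2.0], [596.0, -205.0, 97.0], [614.0, -
[... 841 characters left out ...]
0, -191.0, 184.0], [507.0, -165.0, 187.0]]
top solvent_holder 0.88 [398. 196. 453. 233.] [[549.0, -233.0, 6.0], [574.0, -203.0, 123.0], [605.0, -186.0, 193.0]]
top solvent_nozzle 0.57 [421. 204. 453. 217.] [[568.0, -231.0, 165.0], [581.0, -214.0, 191.0], [591.0, -186.0, 195.0]]
top lid 0.85 [255. 144. 388. 244.] [[531.0, -120.0, 70.0], [611.0, 2.0, 131.0], [705.0, 122.0, 177.0]]
top scanner 0.85 [251. 144. 387. 258.] [[501.0, -117.0, 47.0], [590.0, 6.0, 116.0], [703.0, 126.0, 176.0]]
top tin 0.88 [197. 123. 242. 174.] [[675.0, 189.0, 4.0], [696.0, 217.0, 178.0], [737.0, 250.0, 183.0]]
top pen_cup 0.83 [371. 120. 407. 152.] [[716.0, -173.0, 2.0], [757.0, -149.0, 56.0], [781.0, -107.0, 101.0]]
```

View pics/scene.png

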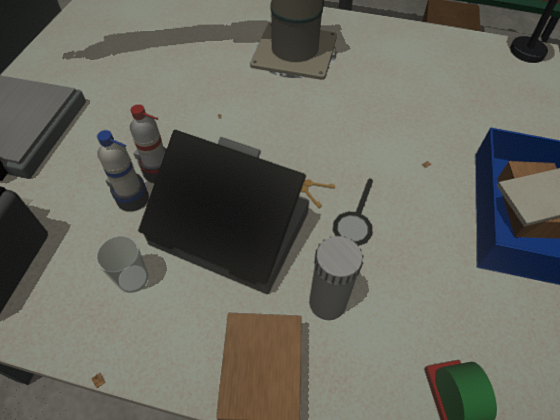

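View pics/top.png

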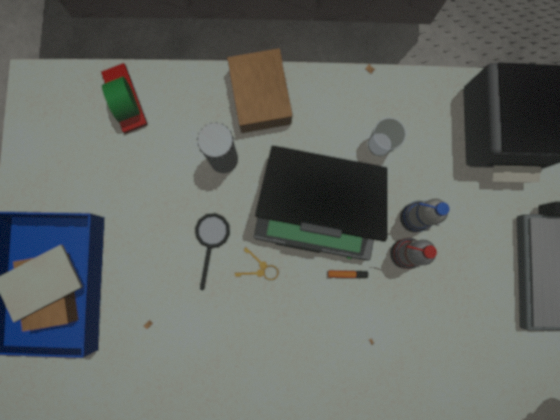

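The red cap is the nearer one, around (497, -192, 186), and the blue one is at about (580, -214, 193). In the scene image they sit at (138,110) and (105,137). Next I'll approach with the jaws shut.

>>> play_rows(targets=[[1,3,-2,-2,0],[1,7,-5,-4,0],[1,11,-8.5,-4,0],[1,15,-11.5,-4,0],[1,19,-14.5,-4,0],[1,23,-17.5,-4,0],[1,27,-20.5,-4,0],[1,30,-23,-4,0],[1,32,-24.5,-4,0],[1,32,-24.5,-4,0]])

```text
clock: 1.9
eef_pos: [440.9, -268.6, 296.5]
tool_rot: [-3.14, -0.002, 0.353]
force: [0.1, 0.1, 0.2]
width: -0.3
gripper_force: 0.0
```

Run:
```python
from h import *
s=ctrl.read_state();print(s["clock"],s["eef_pos"],s["tool_rot"],s["force"],s["width"],ctrl.finger_overhang)
img,P=cloud("wrist");save(img,"w1")
for n in["air_nozzle","solvent_nozzle"]:
    for r in ctrl.trace("wrist",n)[:2]:
        q=P[r["pixels"]];q=q[~np.isnan(q[:,0])]
        if len(q):
            t=q[q[:,2]>np.percentile(q[:,2],97)-6]
            print(n,round(r["confidence"],2),np.round(r["bbox"]),np.percentile(q,[3,50,97],axis=0).round().tolist(), (t.min(0)+t.max(0))/2, np.median(t,0))
_,P=cloud("top")
r=ctrl.trace("top","lid")[0]; m=cv2.erode(r["pixels"].astype(np.uint8),np.ones((5,5)))>0
q=P[m];q=q[~np.isnan(q[:,0])];
for _ in range(3):
    c=q.mean(0);n=np.linalg.svd(q-c,full_matrices=False)[2][2];n*=np.sign(n[2]);q=q[abs((q-c)@n)<5]
print("lid",c,n,len(q),"angle",np.arccos(n[2]),"yaw",np.arctan2(-n[1],-n[0]))
q=P[r["pixels"]];q=q[~np.isnan(q[:,0])];q=q[abs((q-c)@n)<6]
h=np.array([-n[0],-n[1]]);h/=np.linalg.norm(h); side=np.array([-h[1],h[0]])
u=np.c_[q[:,:2]@h,q[:,:2]@side,q[:,2]]; print(np.percentile(u,[0.5,99.5],axis=0))
k=cv2.minAreaRect((q[:,:2]).astype(np.float32));print(cv2.boxPoints(k),h,side)
```

```text
1.9 [ 440.88868204 -268.57305357  296.54472948] [-3.14040995e+00 -2.38594812e-03  3.52728708e-01] [0.12710287 0.05262751 0.23014174] -0.2718876983885132 25.0
air_nozzle 0.86 [140.  49. 225. 115.] [[488.0, -208.0, 176.0], [500.0, -195.0, 185.0], [509.0, -158.0, 186.0]] [ 497.9161861  -181.3985119   183.91426082] [ 498.87999482 -196.1012888   184.944203  ]
lid [614.25970337   0.91347876 129.22691808] [ 0.54659161 -0.09601156  0.83187703] 8727 angle 0.5883148905529804 yaw 2.967711499420211
[[-697.26887545 -235.8188897    65.94735223]
 [-521.09674852   21.72458851  181.7537318 ]]
[[ 507.35074 -112.68547]
 [ 685.4605  -143.28203]
 [ 729.55164  113.38277]
 [ 551.44183  143.97932]] [-0.98492072  0.17300627] [-0.17300627 -0.98492072]
```

View pics/w1.png

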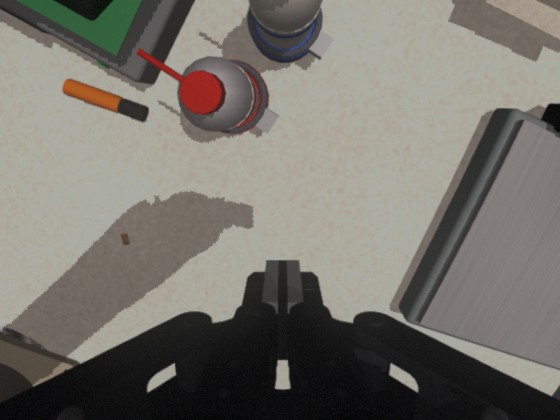

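The wrist view shows the red cap disc centred near (202,92), with its straw pointing left-up to (140,50). The blue can is at (285,30). Next I'll find the disc centre and the shift to it.

Run:
```python
from h import *
img,P=cloud("wrist");i=img.astype(int)
m=((i[...,0]>120)&(i[...,1]<70)&(P[...,2]>172)).astype(np.uint8)
m[:,:150]=0;m[:40]=0;m[130:]=0;m[:,240:]=0
m=cv2.morphologyEx(m,cv2.MORPH_OPEN,cv2.getStructuringElement(2,(21,21)))
q=P[m>0];q=q[q[:,2]>np.median(q[:,2])-4]
(c,r)=cv2.minEnclosingCircle(q[:,:2].astype(np.float32));print(len(q),c,r,np.median(q,0))
T=tool();print(T[:3,3],T[:3,:3].T@(np.array([*c,np.median(q[:,2])+25])-T[:3,3]))
```

```text
354 (497.49017333984375, -190.5836181640625) 6.4425764083862305 [ 497.50437787 -190.71200222  185.0945365 ]
[ 437.22457298 -274.4065718   296.32463449] [ 84.93233399 -58.78490265  86.16666295]
```

>>> play_rows(targets=[[1,2,-1.5,0,0],[1,5,-3.5,0,0],[1,7.5,-5.2,1,0],[1,8.5,-5.9,3,0],[1,8.5,-5.9,5,0],[1,8.5,-5.9,6.5,0],[1,8.5,-5.9,7.3,0],[1,8.5,-5.9,7.3,0],[1,8.5,-5.9,7.3,0]])

```text
clock: 3.1
eef_pos: [498.3, -189.5, 223.8]
tool_rot: [3.141, -0.001, 0.344]
force: [-0.3, -0.1, 0.3]
width: 0.2
gripper_force: 0.0
```

Run:
```python
from h import *
for k in range(3):
    img,P=cloud("wrist")
s=ctrl.read_state();print(s["clock"],s["eef_pos"],s["force"])
save(img,"w2")
```

```text
3.25 [ 498.61687709 -189.18843388  224.17873491] [0.30152865 0.56722757 0.15412134]
```

View pics/w2.png

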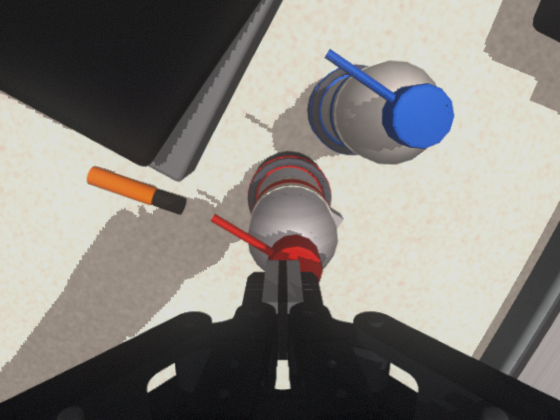

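Run:
```python
from h import *
from scipy.optimize import least_squares
T=tool();img,P=cloud("wrist");i=img.astype(int)
red=(i[...,0]>1.8*i[...,1])&(i[...,0]>60)
m=red&(P[...,2]>181.5)&(P[...,2]<190)
q=(P[m]-T[:3,3])@T[:3,:3]
print(m.sum(),q.min(0),q.max(0),np.median(P[m][:,2]))
v,u=np.where(m);print(u.min(),u.max(),v.min(),v.max())
# straw excluded: within plausible disc; outer rim per column bin of tool y
q=q[(q[:,1]>-8)]
b=[]
for y in np.arange(np.floor(q[:,1].min()),q[:,1].max(),1.5):
    k=q[(q[:,1]>=y)&(q[:,1]<y+1.5)]
    if len(k)>2:b.append(k[k[:,0].argmax(),:2])
b=np.array(b);print(b.round(1).tolist())
f=least_squares(lambda c:np.hypot(*(b-c).T)-13,[0,3],loss="soft_l1");print(f.x,f.fun.round(1))
# pixels of tip
c=ctrl.calibration("wrist");f=210/np.tan(np.radians(c["vfov"])/2);Mi=np.linalg.inv(np.array(c["mount"]))
for p in([0,0,25],[11,0,25],[0,0,38.5],[13,0,38.5]):
    a=Mi@[*p,1];x=a[:2]/a[2];x*=1+c["k1"]*(x@x);print(p,x*f+[c["cx"],c["cy"]])
```

```text
892 [-7.54590875 -5.1370341  37.42365781] [10.35405161 18.37827765 42.67111469] 184.86502334226412
270 321 243 280
[[3.1, -4.6], [6.1, -3.2], [6.6, -1.9], [8.3, -0.0], [8.9, 1.3], [9.5, 2.7], [10.0, 4.5], [9.7, 5.8], [10.1, 6.7], [10.4, 7.7], [9.5, 9.5], [9.0, 11.7], [8.6, 12.6], [8.0, 13.6], [6.2, 15.3], [4.5, 16.9], [0.3, 18.2]]
[-3.00185991  6.34409913] [-0.4  0.2 -0.4 -0.  -0.1  0.1  0.1 -0.3  0.1  0.4 -0.1  0.2  0.2  0.2
 -0.2 -0.1 -0.7]
[0, 0, 25] [280.99784508 279.87202483]
[11, 0, 25] [280.95730939 255.59557955]
[0, 0, 38.5] [281.09791815 266.50494981]
[13, 0, 38.5] [281.05640889 239.60334907]
```

>>> play_rows(targets=[[1,-0.3,0.6,0,0],[1,-0.3,0.6,0.5,0],[1,-0.3,0.6,1.0,0],[1,-0.3,0.6,1.2,0],[1,-0.3,0.6,1.4,0],[1,-0.3,0.6,1.6,0],[1,-0.3,0.6,1.6,0]])

```text
clock: 4.0
eef_pos: [497.0, -195.2, 207.4]
tool_rot: [-3.141, 0.001, 0.345]
force: [-2.5, 1.0, 5.1]
width: 0.4
gripper_force: 2.5
```

>>> play_rows(targets=[[1,0,0,0.1,0],[1,0,0,0.2,0],[1,0,0,0.2,0]])

```text
clock: 4.3
eef_pos: [497.0, -195.2, 205.7]
tool_rot: [-3.141, 0.0, 0.345]
force: [-3.0, 0.0, 6.9]
width: 0.1
gripper_force: 3.2
```

>>> play_rows(targets=[[1,0,0,0.1,0],[1,0,0,0.2,0],[1,0,0,0.2,0]])

```text
clock: 4.6
eef_pos: [497.0, -195.2, 204.1]
tool_rot: [-3.141, 0.0, 0.345]
force: [-3.9, 1.1, 9.2]
width: 0.1
gripper_force: 4.6
```

>>> play_rows(targets=[[1,0,0,0.05,0],[1,0,0,0.1,0],[1,0,0,0.1,0]])

```text
clock: 4.9
eef_pos: [497.1, -195.3, 204.0]
tool_rot: [3.142, -0.0, 0.345]
force: [-5.3, 2.4, 16.3]
width: 0.1
gripper_force: 8.2
```

It reached the hard stop at 16 N. Now I'll release it and check that it springs back.

>>> play_rows(targets=[[1,0,0,-0.3,0],[1,0,0,-0.8,0],[1,0,0,-2,0],[1,0,0,-4,0],[1,0,0,-6,0],[1,0,0,-6,0]])

```text
clock: 5.5
eef_pos: [499.4, -196.0, 265.2]
tool_rot: [3.138, -0.005, 0.345]
force: [0.5, 0.1, 0.4]
width: 0.1
gripper_force: 0.0
```

Run:
```python
from h import *
img,P=cloud("top")
T=tool()
img,P=cloud("wrist");i=img.astype(int)
m=(i[...,0]>1.8*i[...,1])&(i[...,0]>60)&(P[...,2]>170)&(P[...,2]<195)
print("cap z",np.percentile(P[m][:,2],[50,90]))
X=np.array([.985,-.173,0]);Y=np.array([.173,.985,0])
for th in[.588,.4,.3,.2,.1,.05,0]:
    p=(690-170*np.cos(th)+16*np.sin(th))*X+107*Y;p[2]=52+170*np.sin(th)+16*np.cos(th)+25
    print(th,p.round(1),(T[:3,:3].T@(p-T[:3,3])/10).round(2))
print(T[:3,3])
```

```text
cap z [184.68400932 185.68369136]
0.588 [567.6   9.  184.6] [ 13.4  -16.95   7.91]
0.4 [550.1  12.  157.9] [ 11.85 -17.84  10.58]
0.3 [542.8  13.3 142.5] [ 11.2  -18.2   12.11]
0.2 [537.2  14.3 126.5] [ 10.7  -18.49  13.72]
0.1 [533.1  15.  109.9] [ 10.34 -18.7   15.37]
0.05 [531.7  15.3 101.5] [ 10.21 -18.77  16.21]
0 [530.7  15.4  93. ] [ 10.12 -18.83  17.06]
[ 498.49722251 -195.7560646   263.75323359]
```

The cap is back up at 184.7 mm. On to the lid.

>>> play_rows(targets=[[1,2,-2.5,0,0],[1,4.5,-5.5,0,0],[1,7,-9,0,0],[1,10,-12.5,0,0],[1,12.5,-16,0,0],[1,13.4,-17,2,0],[1,13.4,-17,4.5,0],[1,13.4,-17,6,0],[1,13.4,-17,6,0],[1,13.4,-17,6,0]])

```text
clock: 6.6
eef_pos: [565.8, 9.8, 201.8]
tool_rot: [-3.141, 0.001, 0.345]
force: [1.1, -0.4, 0.7]
width: 0.4
gripper_force: 0.0
```

>>> play_rows(targets=[[1,0,0,0.5,0],[1,0,0,1,0],[1,0,0,1.5,0],[1,-0.1,-0.1,2,0],[1,-0.3,-0.2,2.4,0],[1,-0.6,-0.3,2.8,0],[1,-0.6,-0.3,2.8,0]])

```text
clock: 7.3
eef_pos: [558.7, 10.8, 173.7]
tool_rot: [-3.141, 0.001, 0.345]
force: [-0.0, -0.3, -0.5]
width: -0.4
gripper_force: 0.1
```

Run:
```python
from h import *
_,P=cloud("top");img,_=cloud("scene");save(img,"s3")
r=ctrl.trace("top","lid")[0]; m=cv2.erode(r["pixels"].astype(np.uint8),np.ones((5,5)))>0
q=P[m];q=q[~np.isnan(q[:,0])]
for _ in range(6):
    c=np.median(q,0) if _==0 else q.mean(0);n=np.linalg.svd(q-c,full_matrices=False)[2][2];n*=np.sign(n[2]);q=q[abs((q-c)@n)<6]
p=tool()[:3,3]-[0,0,25]
print(c,n,"angle",np.arccos(n[2]),"tip gap",(p-c)@n)
```

```text
[625.65235268  79.90198665 115.54506607] [ 0.44691598 -0.08271945  0.89074328] angle 0.4718184033651897 tip gap 5.91278991426305
```

View pics/s3.png

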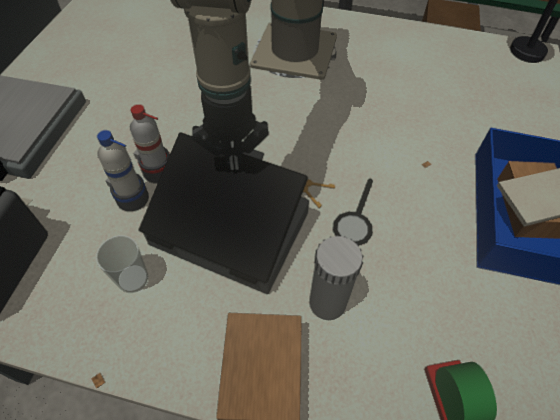

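>>> play_rows(targets=[[1,-0.2,-0.1,0.5,0],[1,-0.4,-0.2,1,0],[1,-0.6,-0.3,1.5,0],[1,-0.8,-0.4,2,0],[1,-1.0,-0.5,2.5,0],[1,-1.3,-0.7,3,0],[1,-1.5,-0.8,3.5,0],[1,-1.6,-0.9,4,0],[1,-1.8,-1.0,4.5,0],[1,-2.0,-1.1,5,0]])

```text
clock: 8.45
eef_pos: [536.9, 14.2, 123.9]
tool_rot: [3.141, -0.0, 0.345]
force: [1.9, 0.3, 1.5]
width: 0.4
gripper_force: 0.7
```

>>> play_rows(targets=[[1,-0.1,0,0.3,0],[1,-0.1,-0.1,0.6,0],[1,-0.2,-0.1,0.9,0],[1,-0.2,-0.1,1.2,0],[1,-0.3,-0.1,1.5,0],[1,-0.3,-0.2,1.8,0],[1,-0.4,-0.2,2.1,0],[1,-0.4,-0.2,2.3,0],[1,-0.4,-0.2,2.5,0],[1,-0.4,-0.2,2.6,0]])

```text
clock: 9.45
eef_pos: [532.1, 14.9, 98.1]
tool_rot: [-3.141, 0.001, 0.345]
force: [-0.9, 0.7, 1.5]
width: 0.1
gripper_force: 0.6
```

>>> play_rows(targets=[[1,0,0,0.1,0],[1,0,0,0.2,0],[1,0,0,0.3,0],[1,0,0,0.4,0],[1,0,0,0.4,0]])

```text
clock: 9.95
eef_pos: [532.5, 14.7, 94.2]
tool_rot: [3.141, -0.0, 0.345]
force: [0.7, 1.0, -0.5]
width: -0.3
gripper_force: 0.0
```

>>> play_rows(targets=[[1,0,0,0.05,0],[1,0,0,0.1,0],[1,0,0,0.1,0]])

```text
clock: 10.25
eef_pos: [532.5, 14.7, 93.3]
tool_rot: [3.141, -0.0, 0.345]
force: [-0.2, -0.1, 0.5]
width: -0.1
gripper_force: 0.1
```

>>> play_rows(targets=[[1,0,0,0.05,0],[1,0,0,0.1,0],[1,0,0,0.15,0],[1,0,0,0.15,0]])

```text
clock: 10.65
eef_pos: [532.5, 14.7, 93.0]
tool_rot: [3.141, -0.001, 0.345]
force: [-2.8, -0.6, 12.8]
width: 0.4
gripper_force: 6.1
```

The lid is on its stop at z 93.0, as predicted. I'll press slightly more, then retreat.

>>> play_rows(targets=[[1,0,0,0.05,0],[1,0,0,0.05,0],[1,0,0,0.05,0]])

```text
clock: 10.95
eef_pos: [532.5, 14.7, 93.0]
tool_rot: [3.141, -0.001, 0.345]
force: [-3.2, 0.1, 15.8]
width: -0.2
gripper_force: 8.3
```

>>> play_rows(targets=[[1,0,0,-0.3,0],[1,0,0,-1.5,0],[1,0,0,-4,0],[1,0,0,-8,0],[1,0,0,-12,0],[1,0,0,-15,0],[1,0,0,-15,0],[1,0,0,-15,0]])

```text
clock: 11.75
eef_pos: [532.5, 14.8, 242.2]
tool_rot: [3.141, -0.002, 0.345]
force: [-0.2, -1.2, 0.2]
width: -0.1
gripper_force: 0.0
```

Run:
```python
from h import *
img,P=cloud("scene");save(img,"s4")
r=ctrl.trace("scene","lid")[0]; m=cv2.erode(r["pixels"].astype(np.uint8),np.ones((9,9)))>0
q=P[m];q=q[~np.isnan(q[:,0])]
for _ in range(6):
    c=np.median(q,0) if _==0 else q.mean(0);n=np.linalg.svd(q-c,full_matrices=False)[2][2];n*=np.sign(n[2]);q=q[abs((q-c)@n)<6]
print(c,n);s=ctrl.read_state();print(s["clock"],s["eef_pos"],s["force"])
```

```text
[610.41293401   8.05377224  66.02906959] [-5.59908878e-03  3.26451898e-04  9.99984272e-01]
11.85 [531.50434334  14.71992652 240.47678015] [-1.12494339 -0.49061678  0.39329914]
```

View pics/s4.png

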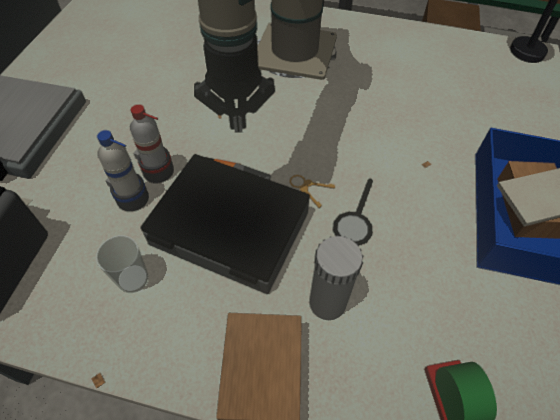

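The lid is flat, with its centre near pixel (228,215). The canisters, cup, tin, magnifier and keys are where they were, and the arm is clear.

```bash
python3 -c "
from cell import ctrl
print(ctrl.finish_job())"
```

```text
the job is handed in; nothing more can be done
None
```

I pressed the red nozzle fully down (about 16 N) and it sprang back up, then lowered the lid until it rested flat and shut (about 16 N at the stop); the blue nozzle was not pressed, everything else looks unmoved, and the job is handed in at about 12 s.

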